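Reset a drinks-counter feed valve to two turns open

TASK

Set the water feed of the drinks machine: wind the red handwheel clockwise until the valve is fully shut against its stop, then open it again by exactly two full turns (counter-clockwise) from that stop. Finish while still gripping the red wheel's crank handle with the wheel at rest, so that the setting cannot creep while the flow is read. Leave the blue valve and everything else on the counter where they are.

Things in the scene. Friction and masses are not known exactly. Their poses are not given: they have to be found in the camera images.
- red_handle: black revolving crank handle on the red handwheel: an upright cylinder 20 mm across and 56 mm tall whose origin is its middle (28 mm above its foot, 172 mm above the counter). It spins freely on its own pin, so a gripper that holds it can keep its orientation while the wheel goes round. Its axis stands 44 mm from the wheel's axis; the red rim is 106 mm across and its top lies 30 mm below the handle's middle. Nothing of the wheel stands above the rim except this handle
- red_axis (a point): point on the upright axis of the red handwheel, level with the middle of its crank handle (172 mm above the counter); the crank circle of 44 mm radius lies about it. It stands still. Below it is a brass globe valve in a steel pipe that runs 136 mm to either side (its ends bend down into the counter); a pressure gauge on one leg reaches 120 mm high, about 100 mm from the axis
- red_wheel (a joint): angle of the red handwheel in rad, counted over whole turns: 0 = fully shut against the stop, grows as it opens, counter-clockwise seen from above (one turn = 6.283; the far stop is at 4 turns). It stays where it is left; packing friction takes about 4 N at the handle. It starts between 0.4 and 1.3 turns open. The wheel does not rise or sink as it turns
- blue_handle: the same black crank handle (same sizes) on the blue handwheel of the second valve, which is to be left alone; origin at its middle
- spanner: steel spanner 170 mm long, lying on the counter
- cup: white espresso mug, 68 mm across, 60 mm tall; origin at the centre of its underside
- jug: steel milk jug with a handle, 86 mm across, 100 mm tall; origin at the centre of its underside
- water: clear water bottle with a blue cap, 64 mm across, 215 mm tall; origin at the centre of its underside
- mouse: black computer mouse, 115 x 62 x 35 mm; origin at the centre of its underside
- charger: white plug-in adapter, 100 x 56 x 40 mm; origin at the centre of its underside
- tamper: steel coffee tamper with a black grip, 58 mm across, 91 mm tall; origin at the centre of its underside

How it is judged (in metres and radians):
On the way:
1. the red valve is wound shut against its stop (within 0.08 rad) (value of joint red_wheel below 0.08 rad), for 0.2 s.
At the end, for the whole second after the job is handed in: The red wheel rests two turns (12.57 rad, within 0.175 rad or 10 degrees) from its stop, under 0.05 rad/s, while the fingers still hold its crank handle: over 3 N of contact, the grasp point within 35 mm of the handle's middle and 15 mm of its axis (value of joint red_wheel between 12.391 and 12.741 rad and velocity of joint red_wheel between -0.05 and 0.05 rad/s and contact force between the fingers and red_handle above 3 N and distance between the grasp point and red_handle below 0.035 m and horizontal distance between the grasp point and red_handle below 0.015 m); the arm keeps its last pose, push and grip.
It fails at once if the blue handwheel is turned (its handle moves more than 10 mm) (distance of blue_handle from where it was at the start of the episode above 0.01 m).
It fails at once if a loose thing on the counter (spanner, mug, jug, bottle, mouse, adapter or tamper) is moved more than 15 mm (distance of any of spanner, cup, jug, water, mouse, charger, tamper from where it was at the start of the episode above 0.015 m).
It also fails if it takes over 72 s, if anything falls off the work surface, if the arm or the gripper's body presses on something with over 40 N, if the wrist force passes 120 N, or if a joint passes its speed limit or range.

ROBOT

A 6-joint arm with a two-finger parallel gripper is mounted at the origin on the work surface. World frame = base frame: x ahead of the robot, y to its left, z up, the work surface at z = 0. Lengths are in mm, angles in rad, forces in N, time in s.
With the tool pointing down it reaches from about 300 to 775 mm from the base axis. Payload 14.6 kg.
Tool frame: the origin (TCP) lies between the finger pads; the fingertips stand 19 mm ahead of it and the grasp point (between the pads) is the TCP (manip.tcp_to_tips is the distance from the TCP to the fingertips, in mm); x points along the fingers, z is the direction in which the jaws open and shut, and the axes are right-handed (so a half turn about x gives the same grasp; the last joint's range is limited). The gripper opens to 94 mm and grips with 3 to 60 N. Pads are 16 mm wide; open, the fingers measure 119 mm over their backs; the gripper's body (75 mm by 177 mm) begins 78 mm behind the grasp point.
Start: joints at [1.075, 0.3, 1.521, -0, 1.321, -0.067], TCP at [228.675, 500.197, 224.446] pointing down, gripper open.
Joint ranges: [-3.03, 3.03], [-0.79, 2.21], [0.23, 2.52], [-1.04, 4.18], [0, 3.07], [-2.55, 2.55]. Speed limits (rad/s): [2.22, 2.22, 2.57, 3.14, 3.14, 3.14].

INTERFACE

Orientations are given as [roll, pitch, yaw] about the fixed x, y, z axes, in that order (R = Rz(yaw) Ry(pitch) Rx(roll)).
In Python, from cell import manip gives the robot as it stands.
- The arm moves only by the tool jog_arm, never from a script. Its argument "moves" is a list that holds one entry, the list of rows, each a list of 6 numbers: the shift along the world's x, y, z in mm, then the turn, a rotation vector about the world's x, y, z in degrees. In form: [[[dx, dy, dz, wx, wy, wz], ...]]. A call has 1 to 5 rows; each row shifts and turns the pose as measured when the row begins; what a row does not reach is not made up. A row lasts 1/10 s, in which the tool goes at most 50 mm and 8.59 degrees, less where a joint would pass 70% of its speed; a pose out of reach is approached as far as the arm can. A call is refused whole if a number of a shift passes 50 or a number of a turn 8.59, either way. A call with a gripper value outside its range is refused whole. "gripper" is the opening, from -1 (shut) to 1 (fully open), set as the call begins (left out, the last holds). The fingers move at their own pace and stop on an object; "squeeze" is the grip in N (left out, the last holds). Time passes only in rows, so rows that do not move let the fingers close. It gives the time, the measured TCP pose, the force and the opening at its end, in the units of the state.
- manip.read_state(): the state, without advancing time (a new reading comes with each control period).
- manip.camera(name): name is "scene" or "top"; returns (picture, depth): 480x640x3 uint8, blue, green, red; 480x640 float32, mm along the optical axis (not along the pixel's ray), 0 where there is no reading.
- manip.camera_params(name): a dict with "fx", "fy", "cx", "cy" (pixels), "dist" ([k1, k2, p1, p2, k3] as OpenCV has them; the pictures are not rectified), "rvec" (rotation vector, rad) and "tvec" (3), from world to camera coordinates, as OpenCV has them. Camera axes: x right, y down, z forward; pixel columns grow to the right and rows downward; lengths in mm; the calibration is good to about 2 mm. A picture is of the moment at which its call begins. camera_params takes no time and is no camera call.
- manip.sign_off(): hands the job in, once; it reports no verdict.
The state is a dict: "clock": time; "joints": joint angles; "qd": joint speeds; "effort": joint torques, N m; "eef_pos": TCP position; "eef_rot": TCP orientation; "wrist_force": force on the tool from outside, world axes, zero at the start; "moment": the same for the moment, N m; "finger_gap": finger opening in mm.
Only numpy, scipy, OpenCV 4.12 (cv2) and the standard library are available. Lean on these libraries where they do the work, as an engineer would, in place of code of your own. Each camera call takes 0.05 s, during which the arm holds its last target. There are 200 camera calls.

## Working session

There is one attempt and no reset: what is moved stays moved. The work goes in short steps, Python scripts to look and compute and a tool call to move; the robot and the scene stay as the last step left them, time stands still between calls to the robot, and variables do not carry over. Pictures are saved under pics/ and viewed, about 8 in all and at most 12, crops included, and the job is handed in when it is done.

Besides the shell and the picture viewer there is one more tool, called after ">>>" as name([rows], argument=value, ...), one row to a line, values as JSON. jog_arm: Moves the arm, as the interface text tells. Its arguments: {"type":"object","properties":{"moves":{"type":"array","items":{"type":"array","items":{"type":"array","items":{"type":"number"}}}},"gripper":{"type":"number"},"squeeze":{"type":"number"}},"required":["moves"]}

```bash
mkdir -p pics; ls; cat > h.py <<'E'
import numpy as np, cv2
from cell import manip
def w(name,u,v,d):
    p=manip.camera_params(name);K=np.array([[p['fx'],0,p['cx']],[0,p['fy'],p['cy']],[0,0,1]])
    n=cv2.undistortPoints(np.array([[[u,v]]],float),K,np.array(p['dist']))[0,0]
    R=cv2.Rodrigues(np.array(p['rvec'],float))[0]
    return R.T@(np.array([n[0]*d,n[1]*d,d])-np.array(p['tvec']).ravel())
def px(name,X):
    p=manip.camera_params(name);K=np.array([[p['fx'],0,p['cx']],[0,p['fy'],p['cy']],[0,0,1]])
    return cv2.projectPoints(np.array([X],float),np.array(p['rvec'],float),np.array(p['tvec'],float),K,np.array(p['dist'],float))[0].ravel()
E
python3 - <<'E'
from h import *
for n in('top','scene'):
    a,d=manip.camera(n);cv2.imwrite(f'pics/{n}0.png',a);np.save(f'{n}0.npy',d)
s=manip.read_state();print(s)
E
```

```text
pics
{'clock': 0.1, 'joints': array([ 1.07541126e+00,  3.00397370e-01,  1.52151677e+00, -1.30016759e-05,
        1.32070612e+00, -6.66267276e-02]), 'qd': array([-9.61088931e-04,  5.11889585e-05, -1.10672713e-03,  1.78691316e-03,
       -2.24237703e-03, -5.42291384e-04]), 'effort': array([ 1.28199747e-03, -5.32643652e+01, -3.53290057e+01,  7.10417144e-02,
        2.34257657e-02, -1.73428418e-05]), 'eef_pos': array([228.57341119, 500.0151977 , 223.95396785]), 'eef_rot': array([ 3.0872208 ,  1.56976864, -2.05392329]), 'wrist_force': array([ 0.46342154, -0.2949842 , -0.14190314]), 'moment': array([-0.01189947, -0.01207468, -0.01809752]), 'finger_gap': 94.23090621042606}
```

View pics/top0.png

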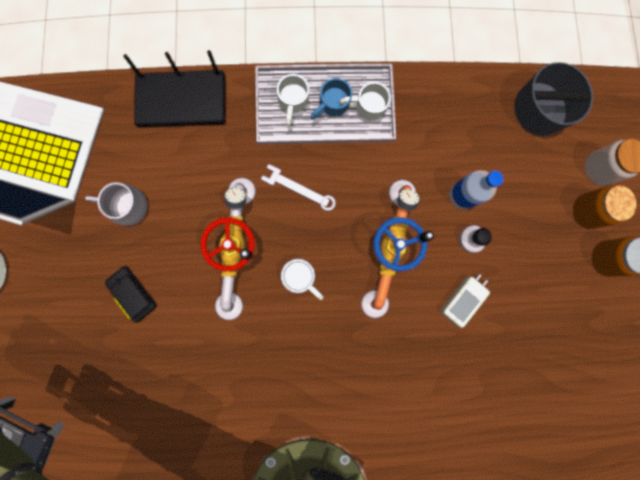

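View pics/scene0.png

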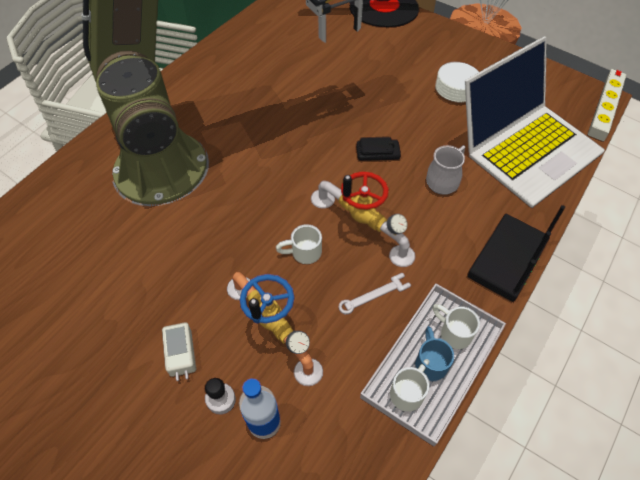

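The top view shows the red wheel centred near (228,244) with its black handle at about (246,254). The blue wheel is near (400,244). The jug at (123,203) and mouse at (130,293) are to the left, the mug is at (298,277). Next I'll fit the rim on its known plane and enlarge that area.

```bash
cat >> h.py <<'E'
def ray(name,u,v,z):
    a=w(name,u,v,1.);b=w(name,u,v,2.);return a+(b-a)*(z-a[2])/(b[2]-a[2])
E
python3 - <<'E'
from h import *
from scipy.optimize import least_squares
for n,box in(('top',(190,205,265,285)),('scene',(330,165,400,215))):
    a=cv2.imread(f'pics/{n}0.png');d=np.load(f'{n}0.npy');x0,y0,x1,y1=box
    s=a[y0:y1,x0:x1].astype(int);m=((s[...,2]>120)&(s[...,1]<70)&(s[...,0]<70)).astype(np.uint8)
    c=max(cv2.findContours(m,cv2.RETR_EXTERNAL,cv2.CHAIN_APPROX_NONE)[0],key=len)[:,0]+[x0,y0]
    h=cv2.convexHull(c)[:,0]
    P=np.array([ray(n,u,v,138)[:2] for u,v in h])
    r=least_squares(lambda q:np.hypot(*(P-q[:2]).T)-q[2],[*P.mean(0),53],loss='soft_l1',f_scale=2)
    print(n,'axis',r.x.round(1),px(n,[*r.x[:2],172]).round(1), np.median(abs(r.fun)))
    k=((a.max(2)<60)[y0:y1,x0:x1]);
    cv2.imwrite(f'pics/{n}c.png',cv2.resize(a[y0:y1,x0:x1],None,fx=6,fy=6,interpolation=cv2.INTER_CUBIC))
    dd=d[y0:y1,x0:x1]; vs,us=np.nonzero(k)
    W=np.array([w(n,u+x0,v+y0,dd[v,u]) for v,u in zip(vs,us)]); g=W[W[:,2]>160]
    print('dark>160',len(g),g.mean(0).round(1) if len(g) else '',g.min(0).round(1),g.max(0).round(1))
    t=g[g[:,2]>192]
    if len(t):print('top',t.mean(0).round(1),len(t))
for nm,z,uv in(('jugtop',100,(120,200)),('mug',60,(298,275)),('gauge',120,(236,196)),('mouse',35,(130,293)),('bluehandle',200,(430,236)),('spanner',5,(272,175))): print(nm,ray('top',*uv,z).round())
E
python3 -c "
import cv2,numpy as np
a=cv2.imread('pics/topc.png');b=cv2.imread('pics/scenec.png')
o=np.zeros((500,800,3),np.uint8);a=cv2.resize(a,(375,400));b=cv2.resize(b,(420,300));o[:400,:375]=a;o[:300,380:800]=b;cv2.imwrite('pics/both.png',o)"
```

```text
top axis [534.4 145.8  57. ] [222.2 243.6] 1.5599999159880653
dark>160 25 [511.7  96.1 194.7] [505.6  92.7 170. ] [521.8 101.5 201. ]
top [512.   96.7 197.9] 19
scene axis [536.3 142.1  53.6] [365.4 178.8] 0.5630693578401136
dark>160 115 [518.5  96.4 183.2] [507.1  90.9 160.7] [525.1 104.8 201.5]
top [518.3  97.8 196.4] 36
jugtop [632. 362. 100.]
mug [473.   6.  60.]
gauge [631. 124. 120.]
mouse [444. 361.  35.]
bluehandle [ 536. -236.  200.]
spanner [692.  57.   5.]
```

View pics/both.png

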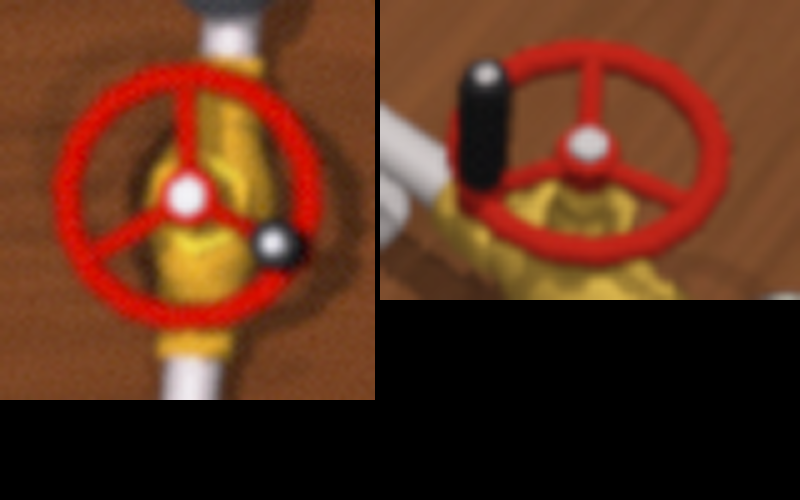

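The crops show the rim and white hub at top-pixel (227.4,244), scene-pixel (364.7,188.8). The handle's top stud is at top-pixel (244.4,253.4), scene-pixel (347.8,177.5).

```bash
python3 - <<'E'
from h import *
for n,hub,st in(('top',(227.4,244),(244.4,253.4)),('scene',(364.7,188.8),(347.8,177.5))):
    for z in(138,144):print(n,'hub',z,ray(n,*hub,z).round(1))
    for z in(197,200):print(n,'stud',z,ray(n,*st,z).round(1))
R=None
from scipy.spatial.transform import Rotation as Q
s=manip.read_state();print(Q.from_euler('xyz',s['eef_rot']).as_matrix().round(3))
E
```

```text
top hub 138 [535.7 140.2 138. ]
top hub 144 [535.3 139.5 144. ]
top stud 197 [514.1 102.7 197. ]
top stud 200 [513.9 102.4 200. ]
scene hub 138 [536.6 142.8 138. ]
scene hub 144 [538.9 138.4 144. ]
scene stud 197 [514.7 105.1 197. ]
scene stud 200 [516.  102.9 200. ]
[[-0.    -0.909  0.416]
 [-0.001  0.416  0.909]
 [-1.     0.    -0.001]]
```

>>> jog_arm([
  [[0, 0, 25, 0, 0, 0], [28, -39, 0, 0, 0, 0], [28, -39, 0, 0, 0, 0], [28, -39, 0, 0, 0, 0], [28, -39, 0, 0, 0, 0]],
], gripper=1)

```text
clock: 0.6
eef_pos: [339.9, 341.5, 247.4]
eef_rot: [2.969, 1.566, -2.164]
wrist_force: [1.8, 0.3, -0.6]
finger_gap: 94.1
```

>>> jog_arm([
  [[28, -39, 0, 0, 0, 0], [28, -39, 0, 0, 0, 0], [28, -39, 0, 0, 0, 0], [28, -39, 0, 0, 0, 0], [0, 0, 0, 0, 0, 0]],
])

```text
clock: 1.1
eef_pos: [456.6, 174.2, 246.7]
eef_rot: [2.95, 1.565, -2.187]
wrist_force: [-0.7, 0.7, 0.2]
finger_gap: 93.8
```

>>> jog_arm([
  [[29, -36, 0, 0, 0, 0], [29, -35, 0, 0, 0, 0], [0, 0, 0, 0, 0, 0]],
])

```text
clock: 1.4
eef_pos: [515.5, 101.3, 246.1]
eef_rot: [2.762, 1.564, -2.375]
wrist_force: [0.4, 0.7, -0.8]
finger_gap: 94.3
```

```bash
python3 - <<'E'
from h import *
s=manip.read_state();print(s['eef_pos'],s['joints'].round(2))
a,d=manip.camera('scene')
print(px('scene',[515,103,172]))
cv2.imwrite('pics/s1.png',cv2.resize(a[60:260,230:480],None,fx=3,fy=3,interpolation=cv2.INTER_CUBIC))
E
```

```text
[515.4586682  101.30385102 246.05101735] [ 0.13  0.23  1.56 -0.    1.36 -1.02]
[346.97889579 185.89971693]
```

View pics/s1.png

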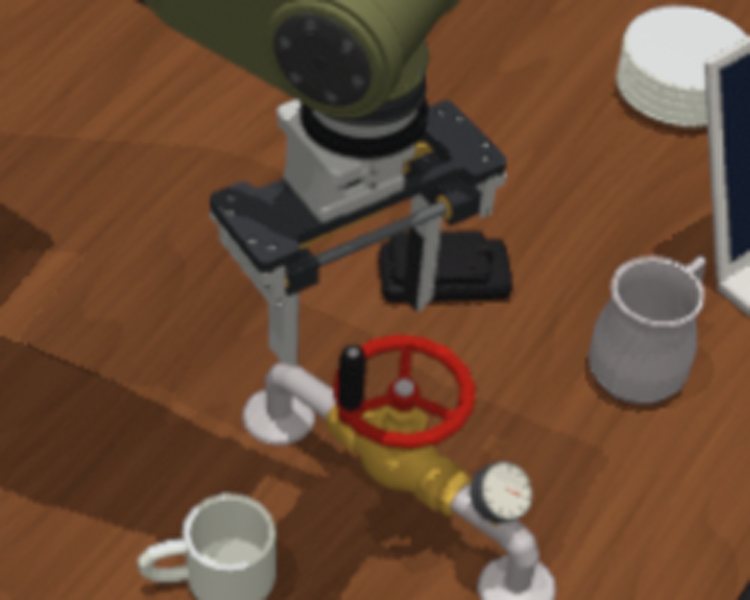

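The picture shows the open jaws above the handle, which stands at crop (350,375) between the two fingers, with nothing in the way. I'll lower and grip.

>>> jog_arm([
  [[0, 1, -35, 0, 0, 0], [0, 0, -35, 0, 0, 0], [0, 0, -2, 0, 0, 0]],
])

```text
clock: 1.75
eef_pos: [512.9, 106.5, 172.8]
eef_rot: [2.712, 1.565, -2.423]
wrist_force: [-0.3, -0.2, 1.3]
finger_gap: 93.8
```

>>> jog_arm([
  [[0, 0, 0, 0, 0, 0], [0, 0, 0, 0, 0, 0], [0, 0, 0, 0, 0, 0], [0, 0, 0, 0, 0, 0], [0, 0, 0, 0, 0, 0]],
], gripper=-1, squeeze=40)

```text
clock: 2.25
eef_pos: [513.6, 108.9, 178.3]
eef_rot: [-2.204, 1.568, -1.053]
wrist_force: [0.2, -0.3, 0.1]
finger_gap: 57.2
```

>>> jog_arm([
  [[2, -6, -5, 0, 0, 0], [0, 0, 0, 0, 0, 0], [0, 0, 0, 0, 0, 0], [0, 0, 0, 0, 0, 0], [0, 0, 0, 0, 0, 0]],
])

```text
clock: 2.75
eef_pos: [516.9, 104.2, 173.5]
eef_rot: [-0.737, 1.565, 0.413]
wrist_force: [7.7, 13.0, -5.7]
finger_gap: 18.8
```

>>> jog_arm([
  [[0, 0, 0, 0, 0, 0], [0, 0, 0, 0, 0, 0]],
])

```text
clock: 2.95
eef_pos: [517.0, 104.4, 173.4]
eef_rot: [-0.8, 1.565, 0.351]
wrist_force: [-0.5, -2.3, 0.8]
finger_gap: 19.0
```

```bash
cat >> h.py <<'E'
from scipy.spatial.transform import Rotation as Q
def st(c=(536.5,141)):
    s=manip.read_state();p=s['eef_pos'];o=p[:2]-np.array(c)
    print(round(s['clock'],2),p.round(1),'r',np.hypot(*o).round(1),'ang',np.degrees(np.arctan2(o[1],o[0])).round(1),'F',s['wrist_force'].round(1),'gap',round(s['finger_gap'],1),'q',s['joints'].round(2))
    R=Q.from_euler('xyz',s['eef_rot']).as_matrix();print('toolx',R[:,0].round(3),'jaw',R[:,2].round(3))
E
python3 -c "
from h import *;st()"
```

```text
2.95 [517.  104.4 173.4] r 41.5 ang -118.1 F [-0.5 -2.3  0.8] gap 19.0 q [ 0.13  0.3   1.65  0.    1.19 -1.02]
toolx [ 0.005  0.002 -1.   ] jaw [0.408 0.913 0.004]
```

>>> jog_arm([
  [[-12, 9.4, 0, 0, 0, 0], [-8, 13, 0, 0, 0, 0], [-3.2, 15, 0, 0, 0, 0]],
], squeeze=50)

```text
clock: 3.25
eef_pos: [494.6, 140.4, 173.5]
eef_rot: [-1.187, 1.562, -0.039]
wrist_force: [17.0, -4.6, -10.0]
finger_gap: 19.1
```

```bash
cat >> h.py <<'E'
def plan(c,step,n=5,z=173.5):
    p=manip.read_state()['eef_pos'];c=np.array(c,float);o=p[:2]-c;a=np.arctan2(o[1],o[0]);cur=p[:2]
    for i in range(n):
        a+=np.radians(step);t=c+44*np.array([np.cos(a),np.sin(a)]);print((t-cur).round(1).tolist(),end=' ');cur=t
    print('dz',round(z-p[2],1))
E
python3 -c "
from h import *;st();plan((536.5,141),-20)"
```

```text
3.25 [494.6 140.4 173.5] r 41.9 ang -179.2 F [ 17.   -4.6 -10. ] gap 19.1 q [ 0.21  0.26  1.69 -0.    1.18 -0.94]
toolx [ 0.009 -0.    -1.   ] jaw [0.411 0.912 0.003]
[0.3, 15.1] [7.5, 13.3] [11.6, 10.0] [14.3, 5.4] [15.3, 0.2] dz -0.0
```

>>> jog_arm([
  [[2, 15, 0, 0, 0, 0], [7, 13.3, 0, 0, 0, 0], [11.6, 10, 0, 0, 0, 0], [14.3, 5.4, 0, 0, 0, 0]],
])

```text
clock: 3.65
eef_pos: [527.9, 185.3, 173.4]
eef_rot: [-1.819, 1.564, -0.671]
wrist_force: [-2.5, -10.3, 3.5]
finger_gap: 18.8
```

```bash
python3 -c "
from h import *;st((537.5,140.5));plan((537.5,140.5),-20)"
```

```text
3.65 [527.9 185.3 173.4] r 45.8 ang 102.1 F [ -2.5 -10.3   3.5] gap 18.8 q [ 0.27  0.36  1.56 -0.01  1.21 -0.87]
toolx [ 0.006 -0.005 -1.   ] jaw [ 0.41   0.912 -0.002]
[15.7, -1.2] [14.5, -4.7] [12.1, -9.4] [8.1, -12.9] [3.2, -14.9] dz 0.1
```

```bash
python3 -c "
from h import *;st((538.5,142.5));plan((538.5,142.5),-18)"
```

```text
3.65 [527.9 185.3 173.4] r 44.1 ang 103.9 F [ -2.5 -10.3   3.5] gap 18.8 q [ 0.27  0.36  1.56 -0.01  1.21 -0.87]
toolx [ 0.006 -0.005 -1.   ] jaw [ 0.41   0.912 -0.002]
[13.7, 1.1] [13.4, -3.1] [11.8, -7.1] [9.0, -10.4] [5.4, -12.7] dz 0.1
```

>>> jog_arm([
  [[13.7, 1, 0, 0, 0, 0], [13.4, -3, 0, 0, 0, 0], [11.8, -7, 0, 0, 0, 0], [9, -10.4, 0, 0, 0, 0]],
])

```text
clock: 4.05
eef_pos: [575.1, 167.6, 173.4]
eef_rot: [-2.945, 1.565, -1.795]
wrist_force: [-8.2, 0.8, 5.5]
finger_gap: 19.1
```

```bash
python3 -c "
from h import *;st((538.5,142.5));plan((538.5,142.5),-18)"
```

```text
4.05 [575.1 167.6 173.4] r 44.4 ang 34.5 F [-8.2  0.8  5.5] gap 19.1 q [ 0.22  0.45  1.43 -0.01  1.26 -0.92]
toolx [-0.001 -0.006 -1.   ] jaw [ 0.408  0.913 -0.006]
[5.6, -12.7] [1.8, -13.6] [-2.5, -13.5] [-6.6, -12.1] [-10.0, -9.5] dz 0.1
```

>>> jog_arm([
  [[5.6, -12.7, 0, 0, 0, 0], [1.8, -13.6, 0, 0, 0, 0], [-2.5, -13.5, 0, 0, 0, 0], [-6.6, -12, 0, 0, 0, 0]],
])

```text
clock: 4.45
eef_pos: [579.2, 132.8, 173.8]
eef_rot: [-0.11, 1.536, 1.045]
wrist_force: [47.1, 90.5, -34.1]
finger_gap: 26.3
```

```bash
python3 -c "
from h import *;st((538.5,142.5));plan((538.5,142.5),-18)"
```

```text
4.45 [579.2 132.8 173.8] r 41.9 ang -13.4 F [ 47.1  90.5 -34.1] gap 26.3 q [ 0.15  0.43  1.47  0.03  1.22 -1.01]
toolx [ 0.018  0.03  -0.999] jaw [0.404 0.914 0.035]
[-3.2, -13.2] [-8.9, -10.5] [-11.7, -7.2] [-13.4, -3.2] [-13.7, 1.1] dz -0.3
```

>>> jog_arm([
  [[2, 4, 0, 0, 0, 0], [0, 0, 0, 0, 0, 0]],
])

```text
clock: 4.65
eef_pos: [580.8, 141.7, 173.0]
eef_rot: [-0.052, 1.53, 1.107]
wrist_force: [-2.0, -4.0, 7.4]
finger_gap: 19.2
```

```bash
python3 -c "
from h import *;st((538.5,142.5))"
```

```text
4.65 [580.8 141.7 173. ] r 42.3 ang -1.1 F [-2.  -4.   7.4] gap 19.2 q [ 0.16  0.44  1.46  0.03  1.22 -1.01]
toolx [ 0.018  0.036 -0.999] jaw [0.4   0.916 0.04 ]
```

>>> jog_arm([
  [[0, -3, 0, -2, 1, 0], [0, -2, 0, 0, 0, 0]],
])

```text
clock: 4.85
eef_pos: [580.5, 137.8, 173.3]
eef_rot: [0.326, 1.569, 1.486]
wrist_force: [-2.5, 4.3, 1.2]
finger_gap: 19.0
```

```bash
python3 -c "
from h import *;st((538.5,142.5))"
```

```text
4.85 [580.5 137.8 173.3] r 42.3 ang -6.4 F [-2.5  4.3  1.2] gap 19.0 q [ 0.17  0.45  1.44  0.    1.25 -0.99]
toolx [ 0.     0.002 -1.   ] jaw [0.399 0.917 0.002]
```

>>> jog_arm([
  [[0, -2, 0, 0, 0, 0], [0, -2, 0, 0, 0, 0]],
])

```text
clock: 5.05
eef_pos: [580.4, 137.5, 173.3]
eef_rot: [0.231, 1.56, 1.392]
wrist_force: [1.3, 19.3, -2.4]
finger_gap: 19.2
```

```bash
python3 -c "
from h import *;st((538.5,142.5))"
```

```text
5.05 [580.4 137.5 173.3] r 42.2 ang -6.8 F [ 1.3 19.3 -2.4] gap 19.2 q [ 0.17  0.44  1.45  0.01  1.25 -1.  ]
toolx [ 0.002  0.011 -1.   ] jaw [0.398 0.917 0.011]
```

>>> jog_arm([
  [[0, -1.5, 0, 0, 0, 0], [0, -1.5, 0, 0, 0, 0], [0, -1.5, 0, 0, 0, 0]],
])

```text
clock: 5.35
eef_pos: [580.4, 137.6, 173.3]
eef_rot: [0.184, 1.549, 1.347]
wrist_force: [1.7, 14.6, -1.2]
finger_gap: 18.7
```

```bash
python3 - <<'E'
from h import *;st((538.5,142.5));plan((538.5,142.5),20)
from h import *
a,d=manip.camera('scene')
cv2.imwrite('pics/s2.png',cv2.resize(a[100:260,290:450],None,fx=3.5,fy=3.5,interpolation=cv2.INTER_CUBIC))
E
```

```text
5.35 [580.4 137.6 173.3] r 42.2 ang -6.7 F [ 1.7 14.6 -1.2] gap 18.7 q [ 0.16  0.44  1.45  0.02  1.24 -1.01]
toolx [ 0.005  0.022 -1.   ] jaw [0.397 0.918 0.022]
[0.9, 15.0] [-6.0, 14.0] [-10.5, 11.1] [-13.7, 6.9] [-15.2, 1.8] dz 0.2
```

View pics/s2.png

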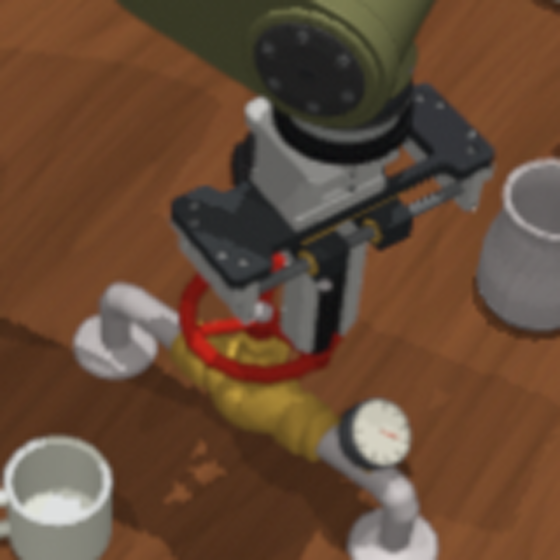

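The handle at crop (325,310) is firmly between the fingers on the far side of the rim. The wheel is against its stop, with 15–19 N of reaction and no movement. Now I'll open it.

>>> jog_arm([
  [[0.9, 15, 0, -1.3, 0.3, 0], [-6, 14, 0, 0, 0, 0], [-10.5, 11, 0, 0, 0, 0], [-13.7, 7, 0, 0, 0, 0], [-15.2, 1.8, 0, 0, 0, 0]],
])

```text
clock: 5.9
eef_pos: [538.5, 187.5, 173.3]
eef_rot: [-0.646, 1.558, 0.514]
wrist_force: [5.8, 0.9, 0.8]
finger_gap: 19.0
```

```bash
python3 -c "
from h import *;st((538.5,142.5));plan((538.5,142.5),20)"
```

```text
5.9 [538.5 187.5 173.3] r 45.0 ang 90.0 F [5.8 0.9 0.8] gap 19.0 q [ 0.27  0.38  1.53  0.    1.21 -0.89]
toolx [ 0.011  0.006 -1.   ] jaw [0.4   0.916 0.01 ]
[-15.1, -3.6] [-13.2, -7.6] [-9.8, -11.7] [-5.2, -14.4] [-0.0, -15.3] dz 0.2
```

>>> jog_arm([
  [[-15.1, -3.6, 0, 0, 0.5, 0], [-13.2, -7.6, 0, 0, 0, 0], [-9.8, -11.7, 0, 0, 0, 0], [-5.2, -14.4, 0, 0, 0, 0], [0, -15.3, 0, 0, 0, 0]],
])

```text
clock: 6.4
eef_pos: [493.0, 137.3, 173.3]
eef_rot: [-0.112, 1.552, 1.05]
wrist_force: [14.4, 7.7, -10.0]
finger_gap: 18.9
```

```bash
python3 -c "
from h import *;st((538.5,142.5));plan((538.5,142.5),20)"
```

```text
6.4 [493.  137.3 173.3] r 45.8 ang -173.5 F [ 14.4   7.7 -10. ] gap 18.9 q [ 0.19  0.26  1.7   0.02  1.17 -0.97]
toolx [ 0.009  0.016 -1.   ] jaw [0.398 0.917 0.019]
[6.1, -14.5] [9.1, -12.3] [12.7, -8.4] [14.9, -3.6] [15.2, 1.7] dz 0.2
```

>>> jog_arm([
  [[6, -14.5, 0, -0.9, 0.5, 0], [9, -12.3, 0, 0, 0, 0], [12.7, -8.4, 0, 0, 0, 0], [15, -3.6, 0, 0, 0, 0], [15.2, 1.7, 0, 0, 0, 0]],
])

```text
clock: 6.9
eef_pos: [550.0, 101.2, 173.2]
eef_rot: [0.382, 1.558, 1.542]
wrist_force: [-10.9, 17.6, 6.5]
finger_gap: 19.0
```

```bash
python3 -c "
from h import *;st((538.5,142.5));plan((538.5,142.5),20)"
```

```text
6.9 [550.  101.2 173.2] r 42.9 ang -74.4 F [-10.9  17.6   6.5] gap 19.0 q [ 0.11  0.37  1.56  0.01  1.22 -1.05]
toolx [ 0.     0.013 -1.   ] jaw [0.399 0.917 0.012]
[14.1, 5.5] [10.7, 10.9] [6.3, 13.9] [1.2, 15.2] [-4.1, 14.7] dz 0.3
```

>>> jog_arm([
  [[14, 5.8, 0, -0.7, 0, 0], [10.7, 10.9, 0, 0, 0, 0], [6.3, 13.9, 0, 0, 0, 0], [1.2, 15.2, 0, 0, 0, 0], [-4.1, 14.7, 0, 0, 0, 0]],
])

```text
clock: 7.4
eef_pos: [577.0, 161.7, 173.2]
eef_rot: [1.501, 1.562, 2.657]
wrist_force: [-7.6, -9.3, 5.2]
finger_gap: 18.9
```

```bash
python3 -c "
from h import *;st((537.5,143));plan((537.5,143),22)"
```

```text
7.4 [577.  161.7 173.2] r 43.7 ang 25.3 F [-7.6 -9.3  5.2] gap 18.9 q [ 0.21  0.46  1.43  0.01  1.26 -0.95]
toolx [-0.008  0.004 -1.   ] jaw [0.403 0.915 0.001]
[-9.7, 13.6] [-14.3, 8.8] [-16.6, 2.8] [-16.4, -3.6] [-13.9, -9.5] dz 0.3
```

>>> jog_arm([
  [[-9.7, 13.6, 0, 0, 0, 0], [-14.3, 8.8, 0, 0, 0, 0], [-16.6, 2.8, 0, 0, 0, 0], [-16.4, -3.6, 0, 0, 0, 0], [-13.9, -9.5, 0, 0, 0, 0]],
])

```text
clock: 7.9
eef_pos: [507.3, 176.3, 173.2]
eef_rot: [0.104, 1.559, 1.259]
wrist_force: [10.8, -3.3, -2.7]
finger_gap: 18.8
```

```bash
python3 -c "
from h import *;st((537.5,143));plan((537.5,143),20)"
```

```text
7.9 [507.3 176.3 173.2] r 45.0 ang 132.2 F [10.8 -3.3 -2.7] gap 18.8 q [ 0.26  0.32  1.63  0.01  1.2  -0.9 ]
toolx [ 0.004  0.011 -1.   ] jaw [0.403 0.915 0.012]
[-8.7, -12.8] [-4.7, -14.6] [0.6, -15.3] [5.8, -14.1] [10.3, -11.3] dz 0.3
```

>>> jog_arm([
  [[-8.7, -12.8, 0, -0.6, 0.2, 0], [-4.7, -14.6, 0, 0, 0, 0], [0.6, -15.3, 0, 0, 0, 0], [5.8, -14, 0, 0, 0, 0], [10.3, -11.3, 0, 0, 0, 0]],
])

```text
clock: 8.4
eef_pos: [509.4, 108.7, 173.3]
eef_rot: [-0.199, 1.558, 0.958]
wrist_force: [8.0, 18.2, -6.2]
finger_gap: 19.0
```

```bash
python3 -c "
from h import *;st((537.5,143));plan((537.5,143),20)"
```

```text
8.4 [509.4 108.7 173.3] r 44.3 ang -129.3 F [ 8.  18.2 -6.2] gap 19.0 q [ 0.14  0.28  1.67  0.01  1.18 -1.03]
toolx [ 0.007  0.01  -1.   ] jaw [0.402 0.915 0.013]
[13.5, -7.3] [15.1, -2.5] [15.0, 2.8] [13.1, 7.8] [9.7, 11.8] dz 0.2
```

>>> jog_arm([
  [[13.5, -6.8, 0, -0.6, 0.4, 0], [15.1, -2.5, 0, 0, 0, 0], [15, 2.8, 0, 0, 0, 0], [13.1, 7.8, 0, 0, 0, 0], [6, 7.5, 0, 0, 0, 0]],
])

```text
clock: 8.9
eef_pos: [572.0, 117.1, 173.2]
eef_rot: [0.896, 1.562, 2.049]
wrist_force: [-4.2, -3.4, 3.9]
finger_gap: 19.1
```

```bash
python3 -c "
from h import *;st((537.5,143));plan((537.5,143),6,4)"
```

```text
8.9 [572.  117.1 173.2] r 43.2 ang -36.9 F [-4.2 -3.4  3.9] gap 19.1 q [ 0.14  0.42  1.48  0.01  1.24 -1.02]
toolx [-0.004  0.008 -1.   ] jaw [0.406 0.914 0.005]
[3.2, 3.3] [2.2, 4.1] [1.7, 4.3] [1.3, 4.4] dz 0.3
```

>>> jog_arm([
  [[3.2, 5.5, 0, 0, 0, 0], [2.5, 5.5, 0, 0, 0, 0], [1.7, 5.5, 0, 0, 0, 0], [1, 3.5, 0, 0, 0, 0], [0, 0, 0, 0, 0, 0]],
])

```text
clock: 9.4
eef_pos: [580.4, 137.4, 173.3]
eef_rot: [0.946, 1.563, 2.098]
wrist_force: [-0.6, -0.7, 1.3]
finger_gap: 19.1
```

```bash
python3 -c "
from h import *;st((537.5,143))"
```

```text
9.4 [580.4 137.4 173.3] r 43.3 ang -7.5 F [-0.6 -0.7  1.3] gap 19.1 q [ 0.17  0.45  1.44  0.01  1.26 -0.99]
toolx [-0.004  0.007 -1.   ] jaw [0.406 0.914 0.005]
```

>>> jog_arm([
  [[0, 0, 0, 0, 0, 0], [0, 0, 0, 0, 0, 0], [0, 0, 0, 0, 0, 0]],
])

```text
clock: 9.7
eef_pos: [580.4, 137.4, 173.3]
eef_rot: [0.837, 1.563, 1.989]
wrist_force: [-0.2, -1.7, 1.3]
finger_gap: 19.0
```

```bash
python3 - <<'E'
from h import *;st((537.5,143))
a,d=manip.camera('scene');st((537.5,143))
b=cv2.resize(a[100:260,290:450],None,fx=3.5,fy=3.5,interpolation=cv2.INTER_CUBIC)
o=np.hstack([cv2.imread('pics/s2.png')[150:500,150:450],b[150:500,150:450]])
cv2.imwrite('pics/s3.png',o)
E
```

```text
9.7 [580.4 137.4 173.3] r 43.3 ang -7.5 F [-0.2 -1.7  1.3] gap 19.0 q [ 0.17  0.45  1.44  0.01  1.25 -0.99]
toolx [-0.003  0.007 -1.   ] jaw [0.406 0.914 0.005]
9.75 [580.4 137.4 173.3] r 43.3 ang -7.5 F [-0.6 -1.1  1.1] gap 18.9 q [ 0.17  0.45  1.44  0.01  1.25 -0.99]
toolx [-0.003  0.007 -1.   ] jaw [0.406 0.914 0.005]
```

View pics/s3.png

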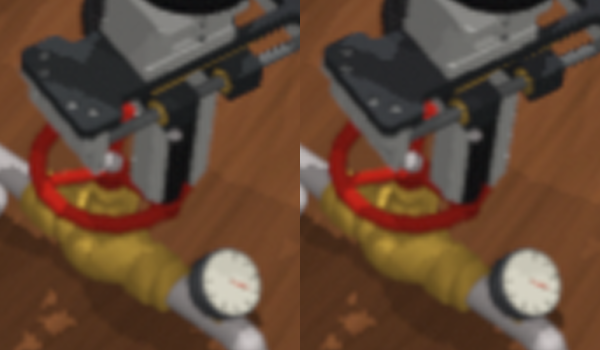

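At the stop (left) and now (right), the handle and spokes coincide: handle at (180,150) and (480,150). I summed the logged angles to 720°. The tool is at rest and gripping, so I'm handing in.

```bash
python3 -c "
from h import *;manip.sign_off()"
```

```text
the job is handed in; nothing more can be done
```

I wound the red wheel clockwise about 0.69 turn to its stop, then opened it two full turns and handed in at about 9.75 s while still gripping the handle. No verdict was reported.

- **At the stop:** the handle held still at (580.4, 137.6) mm for about 0.5 s, pushing back with 15–19 N.
- **Two turns:** the tool angles logged while opening add up to 720°. The final tool position, (580.4, 137.4) mm, is within 0.2 mm of the stop position. Pictures at the stop and at the end show the handle and spokes in the same place.
- **At rest and gripping:** tool position did not change over the last 0.3 s. The jaws measure 19 mm on the 20 mm handle with the squeeze set to 50 N, and the wrist force is under 2 N.

**Checks that were off:**
- The first contact with the stop was hard: about 107 N at the wrist against the 120 N limit, and the fingers were briefly forced open to 26 mm. I backed off and closed the valve again gently.
- My axis estimate was off by 1–2 mm. The tool ran at 42–46 mm radius instead of 44, so the handle probably slid by up to about 2 mm along the pads, inside the 15 mm allowance.
- I did not measure the blue valve or the loose items again at the end. The arm's path stayed away from the blue valve and above the loose items.

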